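# Check the caps of the oil bottles and set the loose ones aside

## Robot

A 6-joint arm with a two-finger parallel gripper is mounted at the origin on the work surface. World frame = base frame: x ahead of the robot, y to its left, z up, the work surface at z = 0. Lengths are in m, angles in degrees, forces in N, time in s.
With the tool pointing down it reaches from about 0.325 to 0.775 m from the base axis. Payload 5.5 kg.
Tool frame: the origin (TCP) lies at the very end of the fingers, on their centre line; the grasp point (between the pads) lies 19 mm behind it; z points along the fingers, y is the line along which they close (so a half turn about z gives the same grasp; the last joint's range is limited). The gripper opens to 85 mm and grips with 20 to 120 N. Pads are 22 mm wide; open, the fingers measure 114 mm over their backs; the gripper's body (76 mm by 85 mm) begins 54 mm behind the grasp point. The pads swing forward as they close: fully open they stand 13 mm farther back than shut.
Start: joints at [66.251, 5.22, 70.514, -0, 104.267, -3.249], TCP at [0.21, 0.562, 0.231] pointing down, gripper open.
Joint ranges: [-164.24, 164.24], [-49.07, 125.15], [9.68, 141.18], [-86.29, 266.29], [3.28, 154.24], [-151.56, 151.56]. Speed limits (degrees/s): [147.25, 147.25, 172.46, 180, 180, 180].

## Interface

Orientations are given as [roll, pitch, yaw] about the fixed x, y, z axes, in that order (R = Rz(yaw) Ry(pitch) Rx(roll)).
In Python, from bench import r, vision gives the robot as it stands.
- The arm moves only by the tool arm_command, never from a script. Its argument "deltas" is a list of rows, each an object of numbers: "tx", "ty", "tz": the shift along the world's x, y, z in m; "rx", "ry", "rz": the turn, a rotation vector about the world's x, y, z in rad; "grip": the finger opening in m, from 0 to 0.0854. A call has 1 to 12 rows; each row is the pose to reach, as a shift and turn from the pose commanded when the call began; what a row does not reach only later rows make up. A row lasts 1/12 s, in which the tool goes at most 41.7 mm and 7.16 degrees, less where a joint would pass 70% of its speed; a pose out of reach is approached as far as the arm can. A call with a gripper value outside its range is refused whole. The fingers move at their own pace and stop on an object; the grip force is fixed at half the most. Time passes only in rows, so rows that repeat a pose let the fingers close. It gives the time, the measured TCP pose, the force, the opening and the grip force at its end, in the units of the state.
- r.get_state(): the state, without advancing time (a new reading comes with each control period).
- vision.camera(name): name is "scene" or "top" or "wrist"; returns (picture, depth): 480x640x3 uint8, red, green, blue; 480x640 float32, m along the optical axis (not along the pixel's ray), 0 where there is no reading.
- vision.camera_model(name): a dict with "vertical_fov" (degrees; the focal length in pixels is half the picture's height over the tangent of half this angle, whatever the lens; pixels are square), "cx", "cy" (the principal point, pixels), "k1" (the pictures are not rectified: a ray, as slopes to the right and down, at radius r is drawn at 1 + k1 r^2 times it, then the intrinsics apply), "view" (4x4, takes a point from world to camera coordinates); the wrist camera has in their place "tool_from_camera" (4x4, takes a point from camera to tool coordinates, whose origin is the TCP and whose axes are the flange's). Camera axes: x right, y down, z forward; pixel columns grow to the right and rows downward; lengths in m; the calibration is good to about 2 mm. A picture is of the moment at which its call begins: read the wrist's pose just before it. camera_model takes no time and is no camera call.
- r.sign_off(): hands the job in; it is judged then, once.
The state is a dict: "time": time; "joint_pos": joint angles; "qd": joint speeds; "joint_efforts": joint torques, N m; "ee_pos": TCP position; "ee_rot": TCP orientation; "ft_force": force on the tool from outside, world axes, zero at the start; "wrist_torque": the same for the moment, N m; "gripper_width": opening from 0.0 (shut) to 1.0 (fully open); "finger_force": force on a finger pad.
Only numpy, scipy, OpenCV 4.12 (cv2) and the standard library are available. Lean on these libraries where they do the work, as an engineer would, in place of code of your own. Each camera call takes 0.05 s, during which the arm holds its last target. There are 200 camera calls.

## Task

Some of the square oil bottles in the grey crate have loose caps: find them by twisting the caps clockwise. Screw each loose cap home until it stops, and stand that bottle gently, upright, on the floor of the blue drip tray for rechecking. The bottles with tight caps stay standing in the crate; tip nothing over and leave the other things where they are.

Things in the scene. Friction and masses are not known exactly. Their poses are not given: they have to be found in the camera images.
- bottle_1: one of four identical square white oil bottles with green labels, 64 x 64 mm, 84 mm tall to the sloping shoulder, 29 mm neck, black ribbed screw cap 36 mm across (116 to 144 mm above the base); 0.26 to 0.46 kg. Origin: centre of the underside, z up. Starts in a crate pocket, which keeps it from turning with its cap (0.12 rad play). Neither look nor place tells whether its cap is loose.
- bottle_2: one of four identical square white oil bottles with green labels, 64 x 64 mm, 84 mm tall to the sloping shoulder, 29 mm neck, black ribbed screw cap 36 mm across (116 to 144 mm above the base); 0.26 to 0.46 kg. Origin: centre of the underside, z up. Starts in a crate pocket, which keeps it from turning with its cap (0.12 rad play). Neither look nor place tells whether its cap is loose.
- bottle_3: one of four identical square white oil bottles with green labels, 64 x 64 mm, 84 mm tall to the sloping shoulder, 29 mm neck, black ribbed screw cap 36 mm across (116 to 144 mm above the base); 0.26 to 0.46 kg. Origin: centre of the underside, z up. Starts in a crate pocket, which keeps it from turning with its cap (0.12 rad play). Neither look nor place tells whether its cap is loose.
- bottle_4: one of four identical square white oil bottles with green labels, 64 x 64 mm, 84 mm tall to the sloping shoulder, 29 mm neck, black ribbed screw cap 36 mm across (116 to 144 mm above the base); 0.26 to 0.46 kg. Origin: centre of the underside, z up. Starts in a crate pocket, which keeps it from turning with its cap (0.12 rad play). Neither look nor place tells whether its cap is loose.
- cap_1 (a joint): cap angle of bottle_1 relative to the bottle (rad), growing clockwise from above (tightening); yellow stripe on the cap, along the bottle's x at 0. The reading alone tells nothing, only a change under twisting does. Tight: stays put (over 2 N m). Loose: turns easily (0.04 N m) over 0.45 to 1.05 rad to a firm stop at 1.5 (home), stays where left. Cap does not rise or sink.
- cap_2 (a joint): cap angle of bottle_2 relative to the bottle (rad), growing clockwise from above (tightening); yellow stripe on the cap, along the bottle's x at 0. The reading alone tells nothing, only a change under twisting does. Tight: stays put (over 2 N m). Loose: turns easily (0.04 N m) over 0.45 to 1.05 rad to a firm stop at 1.5 (home), stays where left. Cap does not rise or sink.
- cap_3 (a joint): cap angle of bottle_3 relative to the bottle (rad), growing clockwise from above (tightening); yellow stripe on the cap, along the bottle's x at 0. The reading alone tells nothing, only a change under twisting does. Tight: stays put (over 2 N m). Loose: turns easily (0.04 N m) over 0.45 to 1.05 rad to a firm stop at 1.5 (home), stays where left. Cap does not rise or sink.
- cap_4 (a joint): cap angle of bottle_4 relative to the bottle (rad), growing clockwise from above (tightening); yellow stripe on the cap, along the bottle's x at 0. The reading alone tells nothing, only a change under twisting does. Tight: stays put (over 2 N m). Loose: turns easily (0.04 N m) over 0.45 to 1.05 rad to a firm stop at 1.5 (home), stays where left. Cap does not rise or sink.
- crate: grey plastic bottle crate, fixed, 157 (x) x 233 (y) mm, outer walls 65 mm high, dividers 56 mm; origin: centre of the underside, floor 5 mm thick. Six square pockets 71 mm wide inside, centred at x = -38 or +38 mm and y = -76, 0 or +76 mm in its frame; four hold bottles, one the spray can, one is empty.
- tray: blue painted steel drip tray, fixed, 210 (x) x 290 (y) mm, rim 28 mm high, walls and floor 4 mm thick, empty but for the small gasket; origin: centre of the underside. It stands on one side of the bench and the crate on the other, either way round. At most two bottles have loose caps; there is room for both beside the gasket.
- spray_can: red spray can with a white nozzle, 60 mm in diameter, 125 mm tall, loose in a pocket of the crate; no screw cap, not part of the job. Origin: centre of the underside.
- gasket_small: steel ring gasket lying flat, 58 mm outside, 13 mm high, loose in the drip tray, in the last 80 mm at its +y end. Origin: centre of the underside.
- tape_roll: roll of brown packing tape lying flat, 100 mm outside, 48 mm high, loose at the back of the bench. Origin: centre of the underside.
- wrench: steel spanner 190 mm long lying on the left of the bench. Origin: its underside, near the middle.
- marker: blue marker pen with black cap, 100 mm long, 16 mm thick, lying on the right of the bench. Origin: its middle, underside.
- caliper: steel caliper with black slide, 235 mm long, lying at the back of the bench. Origin: middle of its beam, underside.

How it is judged (in metres and radians):
At the end, for the whole second after the job is handed in: The two bottles that had loose caps stand upright (within 0.12 rad) on the tray's floor, caps screwed to within 0.15 rad of the stop; the two with tight caps stand upright on the floor of the crate, caps where they were; all four released and at rest (linear speed of each of bottle_1, bottle_2, bottle_3, bottle_4 below 0.03 m/s and contact force between each of bottle_1, bottle_2, bottle_3, bottle_4 and the fingers below 0.2 N and ((x of bottle_1 in the frame of tray between -0.095 and 0.095 m and y of bottle_1 in the frame of tray between -0.135 and 0.135 m and z of bottle_1 in the frame of tray below 0.01 m and angle between bottle_1's own z axis and vertical below 0.12 rad and value of joint cap_1 above 1.35 rad) or (x of bottle_1 in the frame of crate between -0.07 and 0.07 m and y of bottle_1 in the frame of crate between -0.108 and 0.108 m and z of bottle_1 in the frame of crate below 0.015 m and angle between bottle_1's own z axis and vertical below 0.12 rad and value of joint cap_1 below 1.25 rad)) and ((x of bottle_2 in the frame of tray between -0.095 and 0.095 m and y of bottle_2 in the frame of tray between -0.135 and 0.135 m and z of bottle_2 in the frame of tray below 0.01 m and angle between bottle_2's own z axis and vertical below 0.12 rad and value of joint cap_2 above 1.35 rad) or (x of bottle_2 in the frame of crate between -0.07 and 0.07 m and y of bottle_2 in the frame of crate between -0.108 and 0.108 m and z of bottle_2 in the frame of crate below 0.015 m and angle between bottle_2's own z axis and vertical below 0.12 rad and value of joint cap_2 below 1.25 rad)) and ((x of bottle_3 in the frame of tray between -0.095 and 0.095 m and y of bottle_3 in the frame of tray between -0.135 and 0.135 m and z of bottle_3 in the frame of tray below 0.01 m and angle between bottle_3's own z axis and vertical below 0.12 rad and value of joint cap_3 above 1.35 rad) or (x of bottle_3 in the frame of crate between -0.07 and 0.07 m and y of bottle_3 in the frame of crate between -0.108 and 0.108 m and z of bottle_3 in the frame of crate below 0.015 m and angle between bottle_3's own z axis and vertical below 0.12 rad and value of joint cap_3 below 1.25 rad)) and ((x of bottle_4 in the frame of tray between -0.095 and 0.095 m and y of bottle_4 in the frame of tray between -0.135 and 0.135 m and z of bottle_4 in the frame of tray below 0.01 m and angle between bottle_4's own z axis and vertical below 0.12 rad and value of joint cap_4 above 1.35 rad) or (x of bottle_4 in the frame of crate between -0.07 and 0.07 m and y of bottle_4 in the frame of crate between -0.108 and 0.108 m and z of bottle_4 in the frame of crate below 0.015 m and angle between bottle_4's own z axis and vertical below 0.12 rad and value of joint cap_4 below 1.25 rad)) and (value of joint each of cap_1, cap_2 above 1.35 rad or value of joint each of cap_1, cap_3 above 1.35 rad or value of joint each of cap_1, cap_4 above 1.35 rad or value of joint each of cap_2, cap_3 above 1.35 rad or value of joint each of cap_2, cap_4 above 1.35 rad or value of joint each of cap_3, cap_4 above 1.35 rad)); the robot touches nothing.
It fails at once if a bottle is tipped over (angle between any of bottle_1, bottle_2, bottle_3, bottle_4's own z axis and vertical above 0.6 rad).
It fails at once if a bottle is dropped (faster than 0.7 m/s while not held) ((linear speed of bottle_1 above 0.7 m/s and contact force between bottle_1 and the fingers below 0.05 N) or (linear speed of bottle_2 above 0.7 m/s and contact force between bottle_2 and the fingers below 0.05 N) or (linear speed of bottle_3 above 0.7 m/s and contact force between bottle_3 and the fingers below 0.05 N) or (linear speed of bottle_4 above 0.7 m/s and contact force between bottle_4 and the fingers below 0.05 N)).
It fails at once if another loose thing is moved more than 40 mm (distance of any of spray_can, gasket_small, tape_roll, wrench, marker, caliper from where it was at the start of the episode above 0.04 m).
It also fails if it takes over 72 s, if anything falls off the work surface, if the arm or the gripper's body presses on something with over 40 N, if the wrist force passes 120 N, or if a joint passes its speed limit or range.

## Working session

There is one attempt and no reset: what is moved stays moved. The work goes in short steps, Python scripts to look and compute and a tool call to move; the robot and the scene stay as the last step left them, time stands still between calls to the robot, and variables do not carry over. Pictures are saved under pics/ and viewed, at most 10 in all, crops included, and the job is handed in when it is done.

Besides the shell and the picture viewer there is one more tool, called after ">>>" as name(argument=value, ...), one argument or row to a line, values as JSON. arm_command: Moves the arm, as the interface text tells. Its arguments: {"type":"object","properties":{"deltas":{"type":"array","items":{"type":"object","properties":{"tx":{"type":"number"},"ty":{"type":"number"},"tz":{"type":"number"},"rx":{"type":"number"},"ry":{"type":"number"},"rz":{"type":"number"},"grip":{"type":"number"}}}}},"required":["deltas"]}

```bash
mkdir -p pics
cat > h.py <<'E'
import numpy as np, cv2
from bench import r, vision
def cloud(name):
    st=r.get_state(); img,d=vision.camera(name); m=vision.camera_model(name)
    f=240/np.tan(np.radians(m["vertical_fov"])/2)
    K=np.array([[f,0,m["cx"]],[0,f,m["cy"]],[0,0,1.]])
    v,u=np.mgrid[0:480,0:640].astype(np.float64)
    p=cv2.undistortPoints(np.stack([u.ravel(),v.ravel()],1)[:,None],K,np.array([m["k1"],0,0,0,0.]))[:,0]
    P=np.c_[p*d.ravel()[:,None],d.ravel()]
    if name!="wrist":
        T=np.linalg.inv(np.array(m["view"]))
    else:
        from scipy.spatial.transform import Rotation as R
        W=np.eye(4);W[:3,:3]=R.from_euler('xyz',st["ee_rot"],degrees=True).as_matrix();W[:3,3]=st["ee_pos"]
        T=W@np.array(m["tool_from_camera"])
    return img,d,(P@T[:3,:3].T+T[:3,3]).reshape(480,640,3)
def save(n,img): cv2.imwrite(f"pics/{n}.png",img[:,:,::-1])
E
python3 - <<'E'
from h import *
img,d,P=cloud("top"); save("top",img); np.save("top.npy",P)
s=r.get_state(); print({k:np.round(v,3) for k,v in s.items()})
hsv=cv2.cvtColor(img,cv2.COLOR_RGB2HSV)
# black caps at height
m=((hsv[...,2]<70)&(P[...,2]>.10)&(P[...,2]<.2)&(d>0)).astype(np.uint8)
n,l,st,c=cv2.connectedComponentsWithStats(m)
for i in range(1,n):
    if st[i,4]>40: print(c[i].round(),st[i],np.median(P[l==i],0).round(4))
m=((hsv[...,0]>100)&(hsv[...,0]<130)&(hsv[...,1]>120)&(d>0)).astype(np.uint8)
n,l,st,c=cv2.connectedComponentsWithStats(m)
for i in range(1,n):
    if st[i,4]>300: Q=P[l==i];print('blue',st[i],Q.min(0).round(3),Q.max(0).round(3),np.median(Q,0).round(3))
E
```

```text
{'time': np.float64(0.05), 'joint_pos': array([ 6.62500e+01,  5.26200e+00,  7.05820e+01, -2.00000e-03,
        1.04266e+02, -3.24800e+00]), 'qd': array([ 0.047,  0.021, -0.064,  0.067, -0.02 ,  0.073]), 'joint_efforts': array([ 3.0000e-03, -4.6055e+01, -4.1955e+01, -0.0000e+00,  1.1000e-02,
        0.0000e+00]), 'ee_pos': array([0.21 , 0.562, 0.23 ]), 'ee_rot': array([-1.79890e+02, -5.00000e-03,  1.59498e+02]), 'ft_force': array([-0.07 ,  0.018,  0.523]), 'wrist_torque': array([ 0.022, -0.048, -0.028]), 'finger_force': np.float64(0.0), 'gripper_width': np.float64(0.999)}
[103. 123.] [ 94 106  22  31 332] [0.8874 0.535  0.149 ]
[142. 129.] [130 110  21  38 324] [0.868  0.4315 0.1493]
[ 54. 128.] [ 48 112  17  31 200] [0.8916 0.6744 0.1216]
[ 89. 140.] [ 80 132  15  15  63] [0.8571 0.5766 0.1247]
[ 62. 217.] [ 56 208  11  22  83] [0.6459 0.6007 0.1737]
[441. 263.] [434 256  16  14 155] [ 0.5265 -0.2692  0.148 ]
[408. 267.] [401 260  16  14 149] [ 0.5187 -0.1924  0.1483]
[446. 295.] [438 288  17  14 161] [ 0.453  -0.2747  0.1489]
[380. 304.] [373 297  15  14 137] [ 0.4344 -0.1253  0.1485]
[337. 470.] [316 462  45  18 398] [ 0.0903 -0.0222  0.1776]
blue [ 301  109   40   49 1385] [ 0.836 -0.052 -0.004] [0.951 0.051 0.075] [ 0.916 -0.005  0.022]
blue [ 191  230  121   88 9407] [ 0.414  0.029 -0.007] [0.641 0.333 0.037] [0.533 0.178 0.004]
```

View pics/top.png

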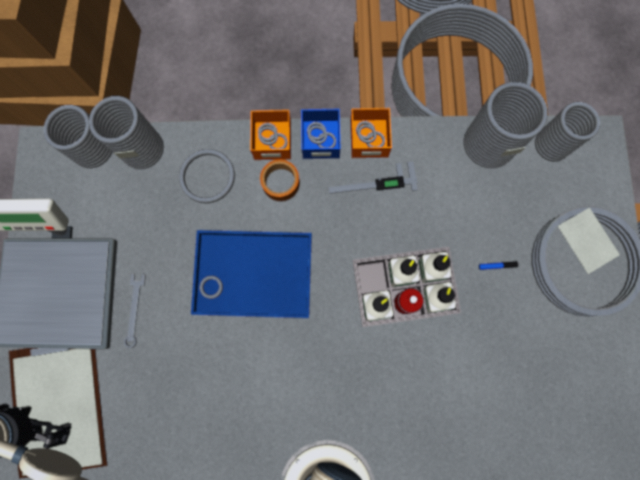

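The top view shows the tray at about (251,273). The crate is at (408,288), with caps at (441,263), (408,267), (446,295) and (380,304). The spray can is at (409,301) and the empty pocket at (372,275). Next I'll move over the crate for a close look.

>>> arm_command(
  deltas=[
    {"tx": 0.012, "ty": -0.036, "tz": 0.006, "rz": -0.045},
    {"tx": 0.024, "ty": -0.072, "tz": 0.012, "rz": -0.09},
    {"tx": 0.036, "ty": -0.108, "tz": 0.018, "rz": -0.135},
    {"tx": 0.048, "ty": -0.144, "tz": 0.024, "rz": -0.18},
    {"tx": 0.06, "ty": -0.18, "tz": 0.03, "rz": -0.225},
    {"tx": 0.072, "ty": -0.216, "tz": 0.036, "rz": -0.27},
    {"tx": 0.084, "ty": -0.252, "tz": 0.042, "rz": -0.315},
    {"tx": 0.096, "ty": -0.288, "tz": 0.048, "rz": -0.36},
    {"tx": 0.108, "ty": -0.324, "tz": 0.054, "rz": -0.405},
    {"tx": 0.12, "ty": -0.36, "tz": 0.06, "rz": -0.45},
    {"tx": 0.132, "ty": -0.396, "tz": 0.066, "rz": -0.495},
  ],
)

```text
invalid input
```

>>> arm_command(
  deltas=[
    {"tx": 0.012, "ty": -0.036, "tz": 0.006, "rz": -0.045},
    {"tx": 0.024, "ty": -0.072, "tz": 0.012, "rz": -0.09},
    {"tx": 0.036, "ty": -0.108, "tz": 0.018, "rz": -0.135},
    {"tx": 0.048, "ty": -0.144, "tz": 0.024, "rz": -0.18},
    {"tx": 0.06, "ty": -0.18, "tz": 0.03, "rz": -0.225},
    {"tx": 0.072, "ty": -0.216, "tz": 0.036, "rz": -0.27},
    {"tx": 0.084, "ty": -0.252, "tz": 0.042, "rz": -0.315},
    {"tx": 0.096, "ty": -0.288, "tz": 0.048, "rz": -0.36},
    {"tx": 0.108, "ty": -0.324, "tz": 0.054, "rz": -0.405},
    {"tx": 0.11, "ty": -0.36, "tz": 0.06, "rz": -0.45},
    {"tx": 0.11, "ty": -0.366, "tz": 0.06, "rz": -0.465},
    {"tx": 0.11, "ty": -0.366, "tz": 0.06, "rz": -0.465},
  ],
)

```text
invalid input
```

```bash
cat > look.py <<'E'
from h import *
import sys
img,d,P=cloud("wrist"); save(sys.argv[1],img)
s=r.get_state(); print(s["time"],np.round(s["ee_pos"],4),np.round(s["ee_rot"],2),np.round(s["joint_pos"],1))
print(np.round(vision.camera_model("wrist")["tool_from_camera"],3))
m=((abs(P[...,2]-.148)<.009)&(d>0)).astype(np.uint8)
n,l,st,c=cv2.connectedComponentsWithStats(m)
hsv=cv2.cvtColor(img,cv2.COLOR_RGB2HSV)
for i in range(1,n):
    if st[i,4]>300:
        Q=P[l==i].astype(np.float32); ce,rad=cv2.minEnclosingCircle(Q[:,:2].copy())
        y=(l==i)&(abs(hsv[...,0].astype(int)-28)<8)&(hsv[...,1]>120)&(hsv[...,2]>120)
        Y=P[y]; o=Y.mean(0)-np.array([*ce,0]) if len(Y) else np.zeros(3)
        print(c[i].round(),st[i,4],np.round(ce,4),'R',round(rad,4),'z',np.median(Q[:,2]).round(4),'stripe deg',np.degrees(np.arctan2(o[1],o[0])).round(1),np.hypot(o[0],o[1]).round(4))
E
python3 look.py w1
python3 - <<'E'
from h import *
P=np.load("top.npy")
img=cv2.imread("pics/top.png"); hsv=cv2.cvtColor(img,cv2.COLOR_BGR2HSV)
m=(hsv[...,0]>100)&(hsv[...,0]<130)&(hsv[...,1]>120)
m[:215]=0;m[330:]=0;m[:,:185]=0;m[:,320:]=0
Q=P[m&(P[...,2]<.012)&(P[...,2]>-.01)];print('tray',cv2.minAreaRect(Q[:,:2].astype(np.float32)),np.median(Q[:,2]))
E
```

```text
0.1 [0.21   0.5618 0.2303] [-1.799e+02 -1.000e-02  1.595e+02] [ 66.3   5.3  70.6   0.  104.3  -3.2]
[[-0.    -0.948 -0.318  0.082]
 [ 1.    -0.     0.001  0.001]
 [-0.001 -0.318  0.948 -0.142]
 [ 0.     0.     0.     1.   ]]
tray ((0.5248363018035889, 0.1827060878276825), (0.2816917598247528, 0.20805908739566803), 87.49635314941406) 0.0036216236463831875
```

View pics/w1.png

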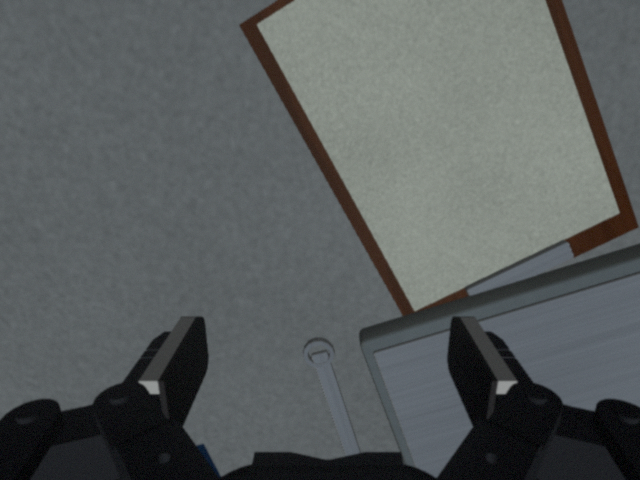

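That picture shows only the clipboard and the wrench at (318,350), because the arm didn't move: the call was refused as "invalid input". Maybe every key has to be given, so I'll try one full row.

>>> arm_command(
  deltas=[
    {"tx": 0.01, "ty": -0.03, "tz": 0.01, "rx": 0, "ry": 0, "rz": -0.045, "grip": 0.085},
  ],
)

```text
time: 0.18
ee_pos: [0.2183, 0.5336, 0.236]
ee_rot: [-179.6, -0.1, 157.1]
ft_force: [0.8, 0.5, -0.3]
gripper_width: 0.995
finger_force: 0.0
```

>>> arm_command(
  deltas=[
    {"tx": 0.12, "ty": -0.37, "tz": 0.06, "rx": 0, "ry": 0, "rz": -0.46, "grip": 0.085},
    {"tx": 0.12, "ty": -0.37, "tz": 0.06, "rx": 0, "ry": 0, "rz": -0.46, "grip": 0.085},
    {"tx": 0.12, "ty": -0.37, "tz": 0.06, "rx": 0, "ry": 0, "rz": -0.46, "grip": 0.085},
    {"tx": 0.12, "ty": -0.37, "tz": 0.06, "rx": 0, "ry": 0, "rz": -0.46, "grip": 0.085},
    {"tx": 0.12, "ty": -0.37, "tz": 0.06, "rx": 0, "ry": 0, "rz": -0.46, "grip": 0.085},
    {"tx": 0.12, "ty": -0.37, "tz": 0.06, "rx": 0, "ry": 0, "rz": -0.46, "grip": 0.085},
    {"tx": 0.12, "ty": -0.37, "tz": 0.06, "rx": 0, "ry": 0, "rz": -0.46, "grip": 0.085},
    {"tx": 0.12, "ty": -0.37, "tz": 0.06, "rx": 0, "ry": 0, "rz": -0.46, "grip": 0.085},
    {"tx": 0.12, "ty": -0.37, "tz": 0.06, "rx": 0, "ry": 0, "rz": -0.46, "grip": 0.085},
    {"tx": 0.12, "ty": -0.37, "tz": 0.06, "rx": 0, "ry": 0, "rz": -0.46, "grip": 0.085},
    {"tx": 0.12, "ty": -0.37, "tz": 0.06, "rx": 0, "ry": 0, "rz": -0.46, "grip": 0.085},
  ],
)

```text
time: 1.1
ee_pos: [0.3411, 0.1589, 0.302]
ee_rot: [179.9, 0.1, 130.2]
ft_force: [0.4, 1.0, -0.0]
gripper_width: 0.996
finger_force: 0.0
```

>>> arm_command(
  deltas=[
    {"tx": 0.12, "ty": -0.36, "tz": 0.06, "rx": 0, "ry": 0, "rz": -0.46, "grip": 0.085},
    {"tx": 0.12, "ty": -0.36, "tz": 0.06, "rx": 0, "ry": 0, "rz": -0.46, "grip": 0.085},
    {"tx": 0.12, "ty": -0.36, "tz": 0.06, "rx": 0, "ry": 0, "rz": -0.46, "grip": 0.085},
    {"tx": 0.12, "ty": -0.36, "tz": 0.06, "rx": 0, "ry": 0, "rz": -0.46, "grip": 0.085},
    {"tx": 0.12, "ty": -0.36, "tz": 0.06, "rx": 0, "ry": 0, "rz": -0.46, "grip": 0.085},
    {"tx": 0.12, "ty": -0.36, "tz": 0.06, "rx": 0, "ry": 0, "rz": -0.46, "grip": 0.085},
    {"tx": 0.12, "ty": -0.36, "tz": 0.06, "rx": 0, "ry": 0, "rz": -0.46, "grip": 0.085},
    {"tx": 0.12, "ty": -0.36, "tz": 0.06, "rx": 0, "ry": 0, "rz": -0.46, "grip": 0.085},
    {"tx": 0.12, "ty": -0.36, "tz": 0.06, "rx": 0, "ry": 0, "rz": -0.46, "grip": 0.085},
    {"tx": 0.12, "ty": -0.36, "tz": 0.06, "rx": 0, "ry": 0, "rz": -0.46, "grip": 0.085},
    {"tx": 0.12, "ty": -0.36, "tz": 0.06, "rx": 0, "ry": 0, "rz": -0.46, "grip": 0.085},
    {"tx": 0.12, "ty": -0.36, "tz": 0.06, "rx": 0, "ry": 0, "rz": -0.46, "grip": 0.085},
  ],
)

```text
time: 2.1
ee_pos: [0.4604, -0.1974, 0.3604]
ee_rot: [-179.9, -0.1, 104.2]
ft_force: [-0.3, -0.3, -0.1]
gripper_width: 0.992
finger_force: 0.0
```

```bash
python3 look.py w2
```

```text
2.15 [ 0.4602 -0.1968  0.3609] [-1.7998e+02 -7.0000e-02  1.0427e+02] [-27.1  -6.1  68.4   0.  117.8 -41.3]
[[-0.    -0.948 -0.317  0.083]
 [ 1.    -0.     0.001 -0.   ]
 [-0.001 -0.317  0.948 -0.142]
 [ 0.     0.     0.     1.   ]]
[323. 109.] 1628 [ 0.44   -0.1288] R 0.0188 z 0.1487 stripe deg -52.0 0.0087
[397. 211.] 1395 [ 0.5236 -0.1966] R 0.0192 z 0.1487 stripe deg -35.9 0.0087
[302. 278.] 1241 [ 0.4573 -0.2793] R 0.0191 z 0.1486 stripe deg -24.8 0.0087
[381. 291.] 1214 [ 0.5319 -0.2739] R 0.0192 z 0.1487 stripe deg -37.4 0.0088
```

View pics/w2.png

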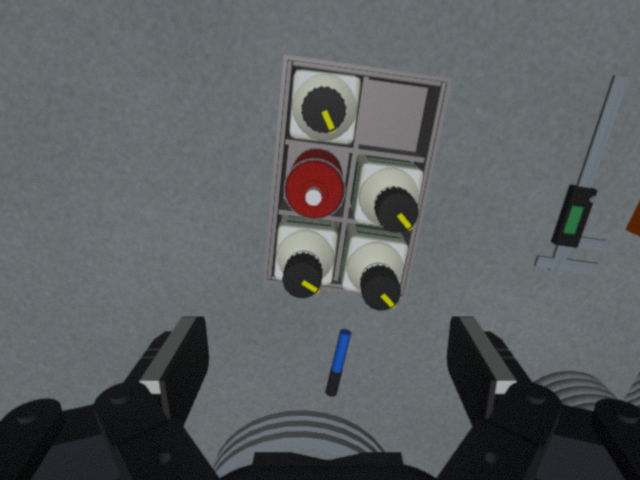

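The wrist view shows the caps at (323,109), (397,211), (302,278) and (381,291). They form a regular 76 mm grid with the crate at about 6° yaw, and radius and height match the sizes given. I'll start with D at (.440,-.129).

>>> arm_command(
  deltas=[
    {"tx": -0.012, "ty": 0.035, "tz": 0, "rx": 0, "ry": 0, "rz": 0, "grip": 0.055},
    {"tx": -0.02, "ty": 0.069, "tz": 0, "rx": 0, "ry": 0, "rz": 0, "grip": 0.055},
    {"tx": -0.02, "ty": 0.069, "tz": -0.04, "rx": 0, "ry": 0, "rz": 0, "grip": 0.055},
    {"tx": -0.02, "ty": 0.069, "tz": -0.08, "rx": 0, "ry": 0, "rz": 0, "grip": 0.055},
    {"tx": -0.02, "ty": 0.069, "tz": -0.12, "rx": 0, "ry": 0, "rz": 0, "grip": 0.055},
    {"tx": -0.02, "ty": 0.069, "tz": -0.16, "rx": 0, "ry": 0, "rz": 0, "grip": 0.055},
    {"tx": -0.02, "ty": 0.069, "tz": -0.19, "rx": 0, "ry": 0, "rz": 0, "grip": 0.055},
    {"tx": -0.02, "ty": 0.069, "tz": -0.22, "rx": 0, "ry": 0, "rz": 0, "grip": 0.055},
    {"tx": -0.02, "ty": 0.069, "tz": -0.243, "rx": 0, "ry": 0, "rz": 0, "grip": 0.055},
    {"tx": -0.02, "ty": 0.069, "tz": -0.243, "rx": 0, "ry": 0, "rz": 0, "grip": 0.055},
  ],
)

```text
time: 2.98
ee_pos: [0.4373, -0.1261, 0.1128]
ee_rot: [-179.6, -0.3, 104.4]
ft_force: [-0.8, 0.0, -0.7]
gripper_width: 0.645
finger_force: 0.0
```

>>> arm_command(
  deltas=[
    {"tx": 0, "ty": 0, "tz": 0, "rx": 0, "ry": 0, "rz": 0, "grip": 0.03},
    {"tx": 0, "ty": 0, "tz": 0, "rx": 0, "ry": 0, "rz": 0, "grip": 0.03},
    {"tx": 0, "ty": 0, "tz": 0, "rx": 0, "ry": 0, "rz": 0, "grip": 0.03},
    {"tx": 0, "ty": 0, "tz": 0, "rx": 0, "ry": 0, "rz": 0, "grip": 0.03},
    {"tx": 0, "ty": 0, "tz": 0, "rx": 0, "ry": 0, "rz": 0, "grip": 0.03},
  ],
)

```text
time: 3.4
ee_pos: [0.4408, -0.1291, 0.1201]
ee_rot: [179.9, 0.1, 104.2]
ft_force: [-1.3, 1.5, 2.3]
gripper_width: 0.405
finger_force: 60.4
```

```bash
cat > s.py <<'E'
from bench import r
import numpy as np
s=r.get_state(); print({k:np.round(v,3).tolist() for k,v in s.items() if k not in("qd","joint_efforts")}, np.round(s["joint_efforts"][5],2))
E
python3 s.py
```

```text
{'time': 3.4, 'joint_pos': [-20.576, -16.71, 102.263, 0.008, 94.297, -34.791], 'ee_pos': [0.441, -0.129, 0.12], 'ee_rot': [179.872, 0.079, 104.216], 'ft_force': [-1.263, 1.511, 2.342], 'wrist_torque': [0.129, 0.138, -0.019], 'finger_force': 60.354, 'gripper_width': 0.405} 0.03
```

>>> arm_command(
  deltas=[
    {"tx": 0, "ty": 0, "tz": 0, "rx": 0, "ry": 0, "rz": -0.06, "grip": 0.03},
    {"tx": 0, "ty": 0, "tz": 0, "rx": 0, "ry": 0, "rz": -0.12, "grip": 0.03},
    {"tx": 0, "ty": 0, "tz": 0, "rx": 0, "ry": 0, "rz": -0.18, "grip": 0.03},
    {"tx": 0, "ty": 0, "tz": 0, "rx": 0, "ry": 0, "rz": -0.24, "grip": 0.03},
    {"tx": 0, "ty": 0, "tz": 0, "rx": 0, "ry": 0, "rz": -0.3, "grip": 0.03},
    {"tx": 0, "ty": 0, "tz": 0, "rx": 0, "ry": 0, "rz": -0.3, "grip": 0.03},
  ],
)

```text
time: 3.9
ee_pos: [0.4401, -0.1299, 0.12]
ee_rot: [179.9, 0.1, 86.9]
ft_force: [-4.1, -2.0, 5.9]
gripper_width: 0.401
finger_force: 61.2
```

```bash
python3 s.py
```

```text
{'time': 3.9, 'joint_pos': [-20.622, -16.712, 102.269, -0.091, 94.358, -17.505], 'ee_pos': [0.44, -0.13, 0.12], 'ee_rot': [179.947, 0.112, 86.876], 'ft_force': [-4.134, -1.985, 5.858], 'wrist_torque': [-0.332, 0.733, 0.081], 'finger_force': 61.156, 'gripper_width': 0.401} 0.96
```

>>> arm_command(
  deltas=[
    {"tx": 0, "ty": 0, "tz": 0, "rx": 0, "ry": 0, "rz": -0.06, "grip": 0.03},
    {"tx": 0, "ty": 0, "tz": 0, "rx": 0, "ry": 0, "rz": -0.1, "grip": 0.03},
    {"tx": 0, "ty": 0, "tz": 0, "rx": 0, "ry": 0, "rz": -0.1, "grip": 0.03},
    {"tx": 0, "ty": 0, "tz": 0, "rx": 0, "ry": 0, "rz": -0.1, "grip": 0.03},
  ],
)

```text
time: 4.23
ee_pos: [0.4406, -0.1288, 0.1199]
ee_rot: [179.9, -0.0, 81.4]
ft_force: [-2.7, 2.4, 4.9]
gripper_width: 0.409
finger_force: 61.1
```

```bash
python3 s.py
python3 - <<'E'
from h import *
img,d,P=cloud("wrist"); save("w3",img[200:480,100:540])
E
python3 s.py
```

```text
{'time': 4.233, 'joint_pos': [-20.58, -16.709, 102.276, 0.052, 94.341, -11.968], 'ee_pos': [0.441, -0.129, 0.12], 'ee_rot': [179.899, -0.032, 81.392], 'ft_force': [-2.676, 2.445, 4.917], 'wrist_torque': [0.289, 0.556, -0.099], 'finger_force': 61.128, 'gripper_width': 0.409} 0.02
{'time': 4.283, 'joint_pos': [-20.581, -16.71, 102.278, 0.05, 94.338, -11.975], 'ee_pos': [0.441, -0.129, 0.12], 'ee_rot': [179.897, -0.029, 81.398], 'ft_force': [-2.528, 1.282, 5.692], 'wrist_torque': [0.294, 0.493, -0.08], 'finger_force': 61.129, 'gripper_width': 0.404} -0.04
```

View pics/w3.png

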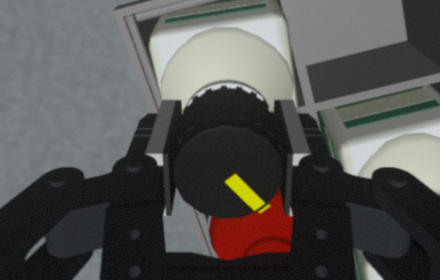

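```bash
cat > stripe.py <<'E'
from h import *
# stripe angle at cap tops: directions by PCA pointing from cap centre (given) outward
C=dict(D=(.440,-.129),B=(.5236,-.1966),C=(.4573,-.2793),A=(.5319,-.2739))
import sys
img,d,P=cloud("wrist"); hsv=cv2.cvtColor(img,cv2.COLOR_RGB2HSV)
y=(abs(hsv[...,0].astype(int)-28)<8)&(hsv[...,1]>120)&(hsv[...,2]>120)&(abs(P[...,2]-.149)<.02)
n,l,st,c=cv2.connectedComponentsWithStats(y.astype(np.uint8))
for i in range(1,n):
    if st[i,4]<30: continue
    Q=P[l==i][:,:2]; m=Q.mean(0); k=min(C,key=lambda k:np.hypot(*(m-C[k])))
    w,V=np.linalg.eigh(np.cov(Q.T)); v=V[:,1]; o=m-C[k]
    if v@o<0: v=-v
    print(k,m.round(4),'line',np.degrees(np.arctan2(v[1],v[0])).round(1),'from centre',np.degrees(np.arctan2(o[1],o[0])).round(1),np.hypot(*o).round(4))
E
python3 stripe.py
```

```text
D [ 0.4444 -0.1379] line -58.9 from centre -63.6 0.0099
D [ 0.4499 -0.1463] line -143.6 from centre -60.3 0.0199
```

D's stripe turned only about 8°, which is just pocket play, while the tool turned 23°. The cap slipped in the grip, so D is tight. In the picture the stripe runs from (227,176) to (265,210). Next is B.

>>> arm_command(
  deltas=[
    {"tx": 0, "ty": 0, "tz": 0, "rx": 0, "ry": 0, "rz": 0, "grip": 0.055},
    {"tx": 0, "ty": 0, "tz": 0, "rx": 0, "ry": 0, "rz": 0, "grip": 0.055},
    {"tx": 0, "ty": 0, "tz": 0, "rx": 0, "ry": 0, "rz": 0, "grip": 0.055},
    {"tx": 0, "ty": 0, "tz": 0.04, "rx": 0, "ry": 0, "rz": 0.1, "grip": 0.055},
    {"tx": 0, "ty": 0, "tz": 0.08, "rx": 0, "ry": 0, "rz": 0.2, "grip": 0.055},
    {"tx": 0.03, "ty": -0.023, "tz": 0.09, "rx": 0, "ry": 0, "rz": 0.32, "grip": 0.055},
    {"tx": 0.06, "ty": -0.046, "tz": 0.09, "rx": 0, "ry": 0, "rz": 0.44, "grip": 0.055},
    {"tx": 0.084, "ty": -0.068, "tz": 0.09, "rx": 0, "ry": 0, "rz": 0.56, "grip": 0.055},
    {"tx": 0.084, "ty": -0.068, "tz": 0.09, "rx": 0, "ry": 0, "rz": 0.68, "grip": 0.055},
    {"tx": 0.084, "ty": -0.068, "tz": 0.09, "rx": 0, "ry": 0, "rz": 0.8, "grip": 0.055},
    {"tx": 0.084, "ty": -0.068, "tz": 0.09, "rx": 0, "ry": 0, "rz": 0.8, "grip": 0.055},
  ],
)

```text
time: 5.25
ee_pos: [0.5245, -0.1974, 0.2071]
ee_rot: [-180.0, -0.1, 127.4]
ft_force: [-0.2, -0.1, -0.7]
gripper_width: 0.644
finger_force: 0.0
```

>>> arm_command(
  deltas=[
    {"tx": 0, "ty": 0, "tz": -0.035, "rx": 0, "ry": 0, "rz": 0, "grip": 0.055},
    {"tx": 0, "ty": 0, "tz": -0.065, "rx": 0, "ry": 0, "rz": 0, "grip": 0.055},
    {"tx": 0, "ty": 0, "tz": -0.09, "rx": 0, "ry": 0, "rz": 0, "grip": 0.055},
    {"tx": 0, "ty": 0, "tz": -0.09, "rx": 0, "ry": 0, "rz": 0, "grip": 0.055},
    {"tx": 0, "ty": 0, "tz": -0.09, "rx": 0, "ry": 0, "rz": 0, "grip": 0.03},
    {"tx": 0, "ty": 0, "tz": -0.09, "rx": 0, "ry": 0, "rz": 0, "grip": 0.03},
    {"tx": 0, "ty": 0, "tz": -0.09, "rx": 0, "ry": 0, "rz": 0, "grip": 0.03},
    {"tx": 0, "ty": 0, "tz": -0.09, "rx": 0, "ry": 0, "rz": 0, "grip": 0.03},
    {"tx": 0, "ty": 0, "tz": -0.09, "rx": 0, "ry": 0, "rz": 0, "grip": 0.03},
  ],
)

```text
time: 6.0
ee_pos: [0.5247, -0.1973, 0.1198]
ee_rot: [179.9, 0.1, 127.1]
ft_force: [-1.2, 0.0, -0.2]
gripper_width: 0.405
finger_force: 60.4
```

>>> arm_command(
  deltas=[
    {"tx": 0, "ty": 0, "tz": 0, "rx": 0, "ry": 0, "rz": -0.06, "grip": 0.03},
    {"tx": 0, "ty": 0, "tz": 0, "rx": 0, "ry": 0, "rz": -0.12, "grip": 0.03},
    {"tx": 0, "ty": 0, "tz": 0, "rx": 0, "ry": 0, "rz": -0.18, "grip": 0.03},
    {"tx": 0, "ty": 0, "tz": 0, "rx": 0, "ry": 0, "rz": -0.24, "grip": 0.03},
    {"tx": 0, "ty": 0, "tz": 0, "rx": 0, "ry": 0, "rz": -0.3, "grip": 0.03},
    {"tx": 0, "ty": 0, "tz": 0, "rx": 0, "ry": 0, "rz": -0.36, "grip": 0.03},
    {"tx": 0, "ty": 0, "tz": 0, "rx": 0, "ry": 0, "rz": -0.36, "grip": 0.03},
  ],
)

```text
time: 6.58
ee_pos: [0.5248, -0.197, 0.1198]
ee_rot: [179.9, 0.1, 106.4]
ft_force: [0.1, 1.2, 0.5]
gripper_width: 0.402
finger_force: 60.6
```

```bash
python3 s.py;python3 stripe.py
```

```text
{'time': 6.583, 'joint_pos': [-24.066, -0.594, 87.777, 0.029, 92.684, -40.448], 'ee_pos': [0.525, -0.197, 0.12], 'ee_rot': [179.88, 0.064, 106.383], 'ft_force': [0.068, 1.2, 0.534], 'wrist_torque': [0.075, -0.083, -0.005], 'finger_force': 60.614, 'gripper_width': 0.402} 0.83
D [ 0.4436 -0.1377] line -58.4 from centre -67.7 0.0094
D [ 0.4489 -0.1464] line -148.1 from centre -63.0 0.0195
B [ 0.5293 -0.2033] line -56.8 from centre -49.6 0.0088
B [ 0.535  -0.2115] line -140.7 from centre -52.7 0.0187
```

B's stripe turned about 20° along with the tool, so B is loose. I'll screw it home.

>>> arm_command(
  deltas=[
    {"tx": 0, "ty": 0, "tz": 0, "rx": 0, "ry": 0, "rz": -0.08, "grip": 0.03},
    {"tx": 0, "ty": 0, "tz": 0, "rx": 0, "ry": 0, "rz": -0.16, "grip": 0.03},
    {"tx": 0, "ty": 0, "tz": 0, "rx": 0, "ry": 0, "rz": -0.24, "grip": 0.03},
    {"tx": 0, "ty": 0, "tz": 0, "rx": 0, "ry": 0, "rz": -0.32, "grip": 0.03},
    {"tx": 0, "ty": 0, "tz": 0, "rx": 0, "ry": 0, "rz": -0.4, "grip": 0.03},
    {"tx": 0, "ty": 0, "tz": 0, "rx": 0, "ry": 0, "rz": -0.48, "grip": 0.03},
    {"tx": 0, "ty": 0, "tz": 0, "rx": 0, "ry": 0, "rz": -0.56, "grip": 0.03},
    {"tx": 0, "ty": 0, "tz": 0, "rx": 0, "ry": 0, "rz": -0.64, "grip": 0.03},
    {"tx": 0, "ty": 0, "tz": 0, "rx": 0, "ry": 0, "rz": -0.72, "grip": 0.03},
    {"tx": 0, "ty": 0, "tz": 0, "rx": 0, "ry": 0, "rz": -0.8, "grip": 0.03},
    {"tx": 0, "ty": 0, "tz": 0, "rx": 0, "ry": 0, "rz": -0.9, "grip": 0.03},
    {"tx": 0, "ty": 0, "tz": 0, "rx": 0, "ry": 0, "rz": -0.9, "grip": 0.03},
  ],
)

```text
time: 7.63
ee_pos: [0.5248, -0.1965, 0.1197]
ee_rot: [179.9, -0.1, 54.9]
ft_force: [0.2, 3.3, 3.9]
gripper_width: 0.4
finger_force: 61.1
```

```bash
python3 s.py;python3 stripe.py
```

```text
{'time': 7.633, 'joint_pos': [-24.046, -0.595, 87.785, 0.069, 92.701, 11.079], 'ee_pos': [0.525, -0.196, 0.12], 'ee_rot': [179.906, -0.088, 54.878], 'ft_force': [0.156, 3.302, 3.916], 'wrist_torque': [0.549, -0.016, -0.049], 'finger_force': 61.083, 'gripper_width': 0.4} 1.16
D [ 0.4446 -0.1392] line -58.3 from centre -65.8 0.0112
D [ 0.449  -0.1464] line 25.3 from centre -62.7 0.0196
B [ 0.5242 -0.2058] line -83.6 from centre -86.4 0.0093
B [ 0.5253 -0.216 ] line -165.3 from centre -84.9 0.0195
```

B is home: the stripe stopped at about -85°, which matches 1.5 rad. Next I'll lift it and carry it to the tray at (.525,.108).

>>> arm_command(
  deltas=[
    {"tx": 0, "ty": 0, "tz": 0.012, "rx": 0, "ry": 0, "rz": 0, "grip": 0.03},
    {"tx": 0, "ty": 0, "tz": 0.035, "rx": 0, "ry": 0, "rz": 0, "grip": 0.03},
    {"tx": 0, "ty": 0, "tz": 0.065, "rx": 0, "ry": 0, "rz": 0, "grip": 0.03},
    {"tx": 0, "ty": 0, "tz": 0.095, "rx": 0, "ry": 0, "rz": 0, "grip": 0.03},
    {"tx": 0, "ty": 0, "tz": 0.125, "rx": 0, "ry": 0, "rz": 0, "grip": 0.03},
    {"tx": 0, "ty": 0.01, "tz": 0.14, "rx": 0, "ry": 0, "rz": 0, "grip": 0.03},
    {"tx": 0, "ty": 0.035, "tz": 0.145, "rx": 0, "ry": 0, "rz": 0, "grip": 0.03},
    {"tx": 0, "ty": 0.065, "tz": 0.145, "rx": 0, "ry": 0, "rz": 0, "grip": 0.03},
    {"tx": 0, "ty": 0.1, "tz": 0.145, "rx": 0, "ry": 0, "rz": 0, "grip": 0.03},
    {"tx": 0, "ty": 0.135, "tz": 0.145, "rx": 0, "ry": 0, "rz": 0, "grip": 0.03},
    {"tx": 0, "ty": 0.165, "tz": 0.14, "rx": 0, "ry": 0, "rz": 0, "grip": 0.03},
    {"tx": 0, "ty": 0.195, "tz": 0.13, "rx": 0, "ry": 0, "rz": 0, "grip": 0.03},
  ],
)

```text
time: 8.68
ee_pos: [0.5241, -0.0011, 0.2495]
ee_rot: [179.9, 0.0, 55.1]
ft_force: [0.3, -0.9, -4.4]
gripper_width: 0.402
finger_force: 60.6
```

>>> arm_command(
  deltas=[
    {"tx": 0, "ty": 0.03, "tz": 0, "rx": 0, "ry": 0, "rz": 0, "grip": 0.03},
    {"tx": 0, "ty": 0.06, "tz": 0, "rx": 0, "ry": 0, "rz": 0, "grip": 0.03},
    {"tx": 0, "ty": 0.085, "tz": 0, "rx": 0, "ry": 0, "rz": 0, "grip": 0.03},
    {"tx": 0, "ty": 0.103, "tz": -0.01, "rx": 0, "ry": 0, "rz": 0, "grip": 0.03},
    {"tx": 0, "ty": 0.11, "tz": -0.03, "rx": 0, "ry": 0, "rz": 0, "grip": 0.03},
    {"tx": 0, "ty": 0.11, "tz": -0.055, "rx": 0, "ry": 0, "rz": 0, "grip": 0.03},
    {"tx": 0, "ty": 0.11, "tz": -0.08, "rx": 0, "ry": 0, "rz": 0, "grip": 0.03},
    {"tx": 0, "ty": 0.11, "tz": -0.1, "rx": 0, "ry": 0, "rz": 0, "grip": 0.03},
    {"tx": 0, "ty": 0.11, "tz": -0.113, "rx": 0, "ry": 0, "rz": 0, "grip": 0.03},
    {"tx": 0, "ty": 0.11, "tz": -0.12, "rx": 0, "ry": 0, "rz": 0, "grip": 0.03},
    {"tx": 0, "ty": 0.11, "tz": -0.12, "rx": 0, "ry": 0, "rz": 0, "grip": 0.03},
  ],
)

```text
time: 9.6
ee_pos: [0.5233, 0.1076, 0.1265]
ee_rot: [-179.9, 0.2, 55.0]
ft_force: [0.0, -0.5, -4.0]
gripper_width: 0.403
finger_force: 61.1
```

```bash
python3 s.py
python3 - <<'E'
from h import *
img,d,P=cloud("scene"); save("sc1",img)
E
```

```text
{'time': 9.6, 'joint_pos': [7.98, -4.484, 90.866, -0.023, 93.814, 43.0], 'ee_pos': [0.523, 0.108, 0.126], 'ee_rot': [-179.872, 0.151, 54.978], 'ft_force': [0.033, -0.496, -3.981], 'wrist_torque': [0.022, -0.025, 0.005], 'finger_force': 61.067, 'gripper_width': 0.403} -0.02
```

View pics/sc1.png

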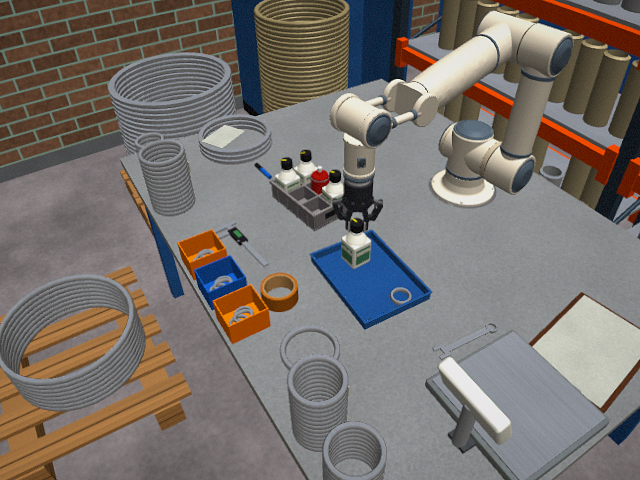

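The scene view shows the bottle hanging upright over the tray at (356,245). I'll lower the last centimetre slowly.

>>> arm_command(
  deltas=[
    {"tx": 0, "ty": 0, "tz": -0.003, "rx": 0, "ry": 0, "rz": 0, "grip": 0.03},
    {"tx": 0, "ty": 0, "tz": -0.006, "rx": 0, "ry": 0, "rz": 0, "grip": 0.03},
    {"tx": 0, "ty": 0, "tz": -0.008, "rx": 0, "ry": 0, "rz": 0, "grip": 0.03},
    {"tx": 0, "ty": 0, "tz": -0.009, "rx": 0, "ry": 0, "rz": 0, "grip": 0.03},
    {"tx": 0, "ty": 0, "tz": -0.01, "rx": 0, "ry": 0, "rz": 0, "grip": 0.03},
    {"tx": 0, "ty": 0, "tz": -0.01, "rx": 0, "ry": 0, "rz": 0, "grip": 0.03},
  ],
)

```text
time: 10.15
ee_pos: [0.5243, 0.1081, 0.1187]
ee_rot: [180.0, -0.0, 54.9]
ft_force: [-0.7, 1.3, -3.2]
gripper_width: 0.402
finger_force: 61.2
```

>>> arm_command(
  deltas=[
    {"tx": 0, "ty": 0, "tz": -0.001, "rx": 0, "ry": 0, "rz": 0, "grip": 0.03},
    {"tx": 0, "ty": 0, "tz": -0.002, "rx": 0, "ry": 0, "rz": 0, "grip": 0.03},
    {"tx": 0, "ty": 0, "tz": -0.002, "rx": 0, "ry": 0, "rz": 0, "grip": 0.03},
  ],
)

```text
time: 10.4
ee_pos: [0.5246, 0.1084, 0.1185]
ee_rot: [179.9, -0.1, 55.0]
ft_force: [-3.1, 1.0, 5.8]
gripper_width: 0.4
finger_force: 61.9
```

>>> arm_command(
  deltas=[
    {"tx": 0, "ty": 0, "tz": 0, "rx": 0, "ry": 0, "rz": 0, "grip": 0.055},
    {"tx": 0, "ty": 0, "tz": 0, "rx": 0, "ry": 0, "rz": 0, "grip": 0.055},
    {"tx": 0, "ty": 0, "tz": 0, "rx": 0, "ry": 0, "rz": 0, "grip": 0.055},
    {"tx": 0, "ty": 0, "tz": 0, "rx": 0, "ry": 0, "rz": 0, "grip": 0.055},
    {"tx": 0, "ty": 0, "tz": 0.025, "rx": 0, "ry": 0, "rz": 0, "grip": 0.055},
    {"tx": 0, "ty": 0, "tz": 0.06, "rx": 0, "ry": 0, "rz": 0, "grip": 0.055},
    {"tx": 0, "ty": 0, "tz": 0.09, "rx": 0, "ry": 0, "rz": 0, "grip": 0.055},
    {"tx": -0.003, "ty": -0.03, "tz": 0.1, "rx": 0, "ry": 0, "rz": 0.1, "grip": 0.055},
    {"tx": -0.01, "ty": -0.07, "tz": 0.1, "rx": 0, "ry": 0, "rz": 0.2, "grip": 0.055},
    {"tx": -0.017, "ty": -0.11, "tz": 0.1, "rx": 0, "ry": 0, "rz": 0.3, "grip": 0.055},
    {"tx": -0.024, "ty": -0.15, "tz": 0.1, "rx": 0, "ry": 0, "rz": 0.4, "grip": 0.055},
    {"tx": -0.03, "ty": -0.187, "tz": 0.1, "rx": 0, "ry": 0, "rz": 0.5, "grip": 0.055},
  ],
)

```text
time: 11.4
ee_pos: [0.4935, -0.0809, 0.2164]
ee_rot: [180.0, 0.0, 83.9]
ft_force: [0.3, -0.3, 0.5]
gripper_width: 0.646
finger_force: 0.0
```

>>> arm_command(
  deltas=[
    {"tx": -0.006, "ty": -0.04, "tz": 0, "rx": 0, "ry": 0, "rz": 0.1, "grip": 0.055},
    {"tx": -0.013, "ty": -0.08, "tz": 0, "rx": 0, "ry": 0, "rz": 0.2, "grip": 0.055},
    {"tx": -0.02, "ty": -0.12, "tz": 0, "rx": 0, "ry": 0, "rz": 0.3, "grip": 0.055},
    {"tx": -0.028, "ty": -0.16, "tz": 0, "rx": 0, "ry": 0, "rz": 0.36, "grip": 0.055},
    {"tx": -0.036, "ty": -0.19, "tz": 0, "rx": 0, "ry": 0, "rz": 0.36, "grip": 0.055},
    {"tx": -0.036, "ty": -0.2, "tz": 0, "rx": 0, "ry": 0, "rz": 0.36, "grip": 0.055},
    {"tx": -0.036, "ty": -0.2, "tz": 0, "rx": 0, "ry": 0, "rz": 0.36, "grip": 0.055},
  ],
)

```text
time: 11.98
ee_pos: [0.4574, -0.2813, 0.2156]
ee_rot: [-180.0, -0.0, 104.0]
ft_force: [0.5, -0.2, 0.2]
gripper_width: 0.641
finger_force: 0.0
```

```bash
python3 s.py;python3 stripe.py
```

```text
{'time': 11.983, 'joint_pos': [-35.207, -4.622, 81.972, -0.024, 102.695, -49.18], 'ee_pos': [0.457, -0.281, 0.216], 'ee_rot': [-179.953, -0.019, 103.967], 'ft_force': [0.482, -0.205, 0.174], 'wrist_torque': [-0.013, -0.002, -0.012], 'finger_force': 0.0, 'gripper_width': 0.641} -0.36
C [ 0.4645 -0.2828] line -21.1 from centre -26.2 0.008
A [ 0.5388 -0.2793] line -34.6 from centre -37.9 0.0088
```

>>> arm_command(
  deltas=[
    {"tx": 0, "ty": 0.001, "tz": -0.035, "rx": 0, "ry": 0, "rz": 0, "grip": 0.055},
    {"tx": 0, "ty": 0.001, "tz": -0.07, "rx": 0, "ry": 0, "rz": 0, "grip": 0.055},
    {"tx": 0, "ty": 0.001, "tz": -0.096, "rx": 0, "ry": 0, "rz": 0, "grip": 0.055},
    {"tx": 0, "ty": 0.001, "tz": -0.096, "rx": 0, "ry": 0, "rz": 0, "grip": 0.055},
    {"tx": 0, "ty": 0.001, "tz": -0.096, "rx": 0, "ry": 0, "rz": 0, "grip": 0.03},
    {"tx": 0, "ty": 0.001, "tz": -0.096, "rx": 0, "ry": 0, "rz": 0, "grip": 0.03},
    {"tx": 0, "ty": 0.001, "tz": -0.096, "rx": 0, "ry": 0, "rz": 0, "grip": 0.03},
    {"tx": 0, "ty": 0.001, "tz": -0.096, "rx": 0, "ry": 0, "rz": 0, "grip": 0.03},
    {"tx": 0, "ty": 0.001, "tz": -0.096, "rx": 0, "ry": 0, "rz": 0, "grip": 0.03},
  ],
)

```text
time: 12.78
ee_pos: [0.4587, -0.2782, 0.1217]
ee_rot: [179.9, 0.1, 104.2]
ft_force: [-0.1, 0.5, 2.4]
gripper_width: 0.397
finger_force: 60.4
```

>>> arm_command(
  deltas=[
    {"tx": 0, "ty": 0, "tz": 0, "rx": 0, "ry": 0, "rz": -0.06, "grip": 0.03},
    {"tx": 0, "ty": 0, "tz": 0, "rx": 0, "ry": 0, "rz": -0.12, "grip": 0.03},
    {"tx": 0, "ty": 0, "tz": 0, "rx": 0, "ry": 0, "rz": -0.18, "grip": 0.03},
    {"tx": 0, "ty": 0, "tz": 0, "rx": 0, "ry": 0, "rz": -0.24, "grip": 0.03},
    {"tx": 0, "ty": 0, "tz": 0, "rx": 0, "ry": 0, "rz": -0.3, "grip": 0.03},
    {"tx": 0, "ty": 0, "tz": 0, "rx": 0, "ry": 0, "rz": -0.36, "grip": 0.03},
    {"tx": 0, "ty": 0, "tz": 0, "rx": 0, "ry": 0, "rz": -0.36, "grip": 0.03},
  ],
)

```text
time: 13.37
ee_pos: [0.4589, -0.2782, 0.1217]
ee_rot: [179.8, 0.0, 83.5]
ft_force: [0.9, 0.5, 1.1]
gripper_width: 0.404
finger_force: 60.2
```

```bash
python3 s.py;python3 stripe.py
```

```text
{'time': 13.367, 'joint_pos': [-34.882, -4.351, 91.23, 0.036, 92.964, -28.349], 'ee_pos': [0.459, -0.278, 0.122], 'ee_rot': [179.844, 0.043, 83.468], 'ft_force': [0.87, 0.546, 1.11], 'wrist_torque': [0.041, -0.293, -0.014], 'finger_force': 60.191, 'gripper_width': 0.404} 0.87
A [ 0.5386 -0.2792] line -34.9 from centre -38.7 0.0085
C [ 0.4646 -0.2865] line -41.6 from centre -44.7 0.0103
C [ 0.4723 -0.2931] line -128.6 from centre -42.6 0.0204
```

C turned about 20° with the tool, so C is loose too. That makes two loose caps, so A must be tight. I'll screw C home.

>>> arm_command(
  deltas=[
    {"tx": 0, "ty": 0, "tz": 0, "rx": 0, "ry": 0, "rz": -0.08, "grip": 0.03},
    {"tx": 0, "ty": 0, "tz": 0, "rx": 0, "ry": 0, "rz": -0.16, "grip": 0.03},
    {"tx": 0, "ty": 0, "tz": 0, "rx": 0, "ry": 0, "rz": -0.24, "grip": 0.03},
    {"tx": 0, "ty": 0, "tz": 0, "rx": 0, "ry": 0, "rz": -0.32, "grip": 0.03},
    {"tx": 0, "ty": 0, "tz": 0, "rx": 0, "ry": 0, "rz": -0.4, "grip": 0.03},
    {"tx": 0, "ty": 0, "tz": 0, "rx": 0, "ry": 0, "rz": -0.48, "grip": 0.03},
    {"tx": 0, "ty": 0, "tz": 0, "rx": 0, "ry": 0, "rz": -0.56, "grip": 0.03},
    {"tx": 0, "ty": 0, "tz": 0, "rx": 0, "ry": 0, "rz": -0.64, "grip": 0.03},
    {"tx": 0, "ty": 0, "tz": 0, "rx": 0, "ry": 0, "rz": -0.72, "grip": 0.03},
    {"tx": 0, "ty": 0, "tz": 0, "rx": 0, "ry": 0, "rz": -0.8, "grip": 0.03},
    {"tx": 0, "ty": 0, "tz": 0, "rx": 0, "ry": 0, "rz": -0.9, "grip": 0.03},
    {"tx": 0, "ty": 0, "tz": 0, "rx": 0, "ry": 0, "rz": -1.0, "grip": 0.03},
  ],
)

```text
time: 14.42
ee_pos: [0.4615, -0.2788, 0.1224]
ee_rot: [179.6, -0.4, 26.3]
ft_force: [14.0, -1.6, -1.1]
gripper_width: 0.403
finger_force: 59.9
```

>>> arm_command(
  deltas=[
    {"tx": 0, "ty": 0, "tz": 0, "rx": 0, "ry": 0, "rz": 0, "grip": 0.03},
  ],
)

```text
time: 14.5
ee_pos: [0.4616, -0.2788, 0.1224]
ee_rot: [179.6, -0.4, 26.3]
ft_force: [12.1, -2.2, -1.5]
gripper_width: 0.402
finger_force: 60.2
```

```bash
python3 s.py;python3 stripe.py
```

```text
{'time': 14.5, 'joint_pos': [-34.835, -4.329, 91.139, 0.143, 92.641, 28.896], 'ee_pos': [0.462, -0.279, 0.122], 'ee_rot': [179.589, -0.391, 26.277], 'ft_force': [12.117, -2.164, -1.466], 'wrist_torque': [-0.374, -2.006, 0.974], 'finger_force': 60.215, 'gripper_width': 0.402} 2.31
A [ 0.5466 -0.2848] line -124.3 from centre -36.5 0.0183
A [ 0.5383 -0.2791] line -34.9 from centre -39.2 0.0083
C [ 0.4553 -0.2893] line -87.2 from centre -101.4 0.0102
```

C is at the stop, with its stripe at -87° and the torque up. I'll lift it and carry it high over the others to the tray at (.55,.20).

>>> arm_command(
  deltas=[
    {"tx": 0, "ty": 0, "tz": 0.012, "rx": 0, "ry": 0, "rz": 0, "grip": 0.03},
    {"tx": 0, "ty": 0, "tz": 0.035, "rx": 0, "ry": 0, "rz": 0, "grip": 0.03},
    {"tx": 0, "ty": 0, "tz": 0.065, "rx": 0, "ry": 0, "rz": 0, "grip": 0.03},
    {"tx": 0, "ty": 0, "tz": 0.095, "rx": 0, "ry": 0, "rz": 0, "grip": 0.03},
    {"tx": 0, "ty": 0, "tz": 0.125, "rx": 0, "ry": 0, "rz": 0, "grip": 0.03},
    {"tx": 0, "ty": 0, "tz": 0.155, "rx": 0, "ry": 0, "rz": 0, "grip": 0.03},
    {"tx": 0, "ty": 0, "tz": 0.175, "rx": 0, "ry": 0, "rz": 0, "grip": 0.03},
    {"tx": 0.003, "ty": 0.015, "tz": 0.18, "rx": 0, "ry": 0, "rz": 0, "grip": 0.03},
    {"tx": 0.008, "ty": 0.04, "tz": 0.18, "rx": 0, "ry": 0, "rz": 0, "grip": 0.03},
    {"tx": 0.014, "ty": 0.07, "tz": 0.18, "rx": 0, "ry": 0, "rz": 0, "grip": 0.03},
    {"tx": 0.02, "ty": 0.105, "tz": 0.18, "rx": 0, "ry": 0, "rz": 0, "grip": 0.03},
    {"tx": 0.027, "ty": 0.14, "tz": 0.18, "rx": 0, "ry": 0, "rz": 0, "grip": 0.03},
  ],
)

```text
time: 15.55
ee_pos: [0.4849, -0.1371, 0.3001]
ee_rot: [-180.0, 0.0, 26.3]
ft_force: [0.6, 0.3, -3.2]
gripper_width: 0.401
finger_force: 63.7
```

>>> arm_command(
  deltas=[
    {"tx": 0.007, "ty": 0.035, "tz": 0, "rx": 0, "ry": 0, "rz": 0, "grip": 0.03},
    {"tx": 0.014, "ty": 0.07, "tz": 0, "rx": 0, "ry": 0, "rz": 0, "grip": 0.03},
    {"tx": 0.021, "ty": 0.105, "tz": 0, "rx": 0, "ry": 0, "rz": 0, "grip": 0.03},
    {"tx": 0.028, "ty": 0.14, "tz": 0, "rx": 0, "ry": 0, "rz": 0, "grip": 0.03},
    {"tx": 0.035, "ty": 0.175, "tz": 0, "rx": 0, "ry": 0, "rz": 0, "grip": 0.03},
    {"tx": 0.042, "ty": 0.21, "tz": 0, "rx": 0, "ry": 0, "rz": 0, "grip": 0.03},
    {"tx": 0.049, "ty": 0.245, "tz": 0, "rx": 0, "ry": 0, "rz": 0, "grip": 0.03},
    {"tx": 0.056, "ty": 0.28, "tz": 0, "rx": 0, "ry": 0, "rz": 0, "grip": 0.03},
    {"tx": 0.062, "ty": 0.31, "tz": 0, "rx": 0, "ry": 0, "rz": 0, "grip": 0.03},
    {"tx": 0.066, "ty": 0.33, "tz": 0, "rx": 0, "ry": 0, "rz": 0, "grip": 0.03},
    {"tx": 0.066, "ty": 0.339, "tz": 0, "rx": 0, "ry": 0, "rz": 0, "grip": 0.03},
    {"tx": 0.066, "ty": 0.339, "tz": 0, "rx": 0, "ry": 0, "rz": 0, "grip": 0.03},
  ],
)

```text
time: 16.55
ee_pos: [0.5508, 0.2028, 0.2994]
ee_rot: [-180.0, 0.1, 26.5]
ft_force: [0.1, -1.2, -2.6]
gripper_width: 0.404
finger_force: 63.5
```

```bash
python3 s.py
python3 - <<'E'
from h import *
img,d,P=cloud("wrist"); save("w4",img)
E
```

```text
{'time': 16.55, 'joint_pos': [16.878, 4.747, 64.062, 0.018, 111.293, 80.365], 'ee_pos': [0.551, 0.203, 0.299], 'ee_rot': [-179.966, 0.098, 26.52], 'ft_force': [0.086, -1.194, -2.584], 'wrist_torque': [-0.131, -0.026, 0.029], 'finger_force': 63.535, 'gripper_width': 0.404} 0.25
```

View pics/w4.png

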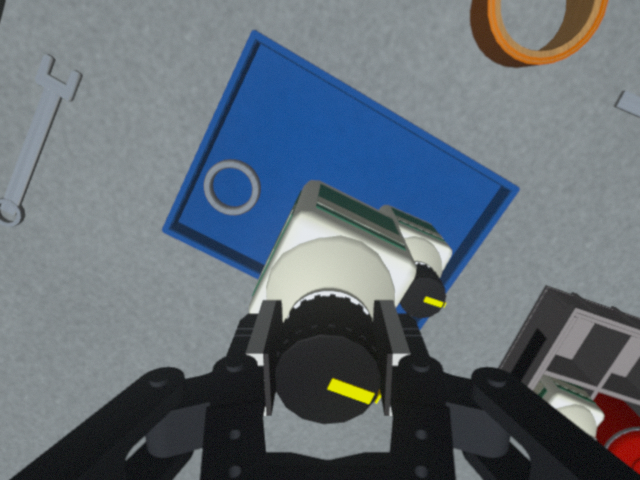

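The wrist view shows the held bottle upright over free tray floor. The gasket at (232,187) and bottle B at (425,265) are both clear, so I'll lower it.

>>> arm_command(
  deltas=[
    {"tx": 0, "ty": 0, "tz": -0.02, "rx": 0, "ry": 0, "rz": 0, "grip": 0.03},
    {"tx": 0, "ty": 0, "tz": -0.05, "rx": 0, "ry": 0, "rz": 0, "grip": 0.03},
    {"tx": 0, "ty": 0, "tz": -0.08, "rx": 0, "ry": 0, "rz": 0, "grip": 0.03},
    {"tx": 0, "ty": 0, "tz": -0.11, "rx": 0, "ry": 0, "rz": 0, "grip": 0.03},
    {"tx": 0, "ty": 0, "tz": -0.14, "rx": 0, "ry": 0, "rz": 0, "grip": 0.03},
    {"tx": 0, "ty": 0, "tz": -0.16, "rx": 0, "ry": 0, "rz": 0, "grip": 0.03},
    {"tx": 0, "ty": 0, "tz": -0.17, "rx": 0, "ry": 0, "rz": 0, "grip": 0.03},
    {"tx": 0, "ty": 0, "tz": -0.174, "rx": 0, "ry": 0, "rz": 0, "grip": 0.03},
    {"tx": 0, "ty": 0, "tz": -0.177, "rx": 0, "ry": 0, "rz": 0, "grip": 0.03},
    {"tx": 0, "ty": 0, "tz": -0.179, "rx": 0, "ry": 0, "rz": 0, "grip": 0.03},
    {"tx": 0, "ty": 0, "tz": -0.18, "rx": 0, "ry": 0, "rz": 0, "grip": 0.03},
    {"tx": 0, "ty": 0, "tz": -0.18, "rx": 0, "ry": 0, "rz": 0, "grip": 0.03},
  ],
)

```text
time: 17.6
ee_pos: [0.5521, 0.201, 0.1223]
ee_rot: [179.9, -0.2, 26.3]
ft_force: [0.9, -0.8, 0.2]
gripper_width: 0.401
finger_force: 63.8
```

>>> arm_command(
  deltas=[
    {"tx": 0, "ty": 0, "tz": -0.001, "rx": 0, "ry": 0, "rz": 0, "grip": 0.03},
    {"tx": 0, "ty": 0, "tz": -0.001, "rx": 0, "ry": 0, "rz": 0, "grip": 0.03},
  ],
)

```text
time: 17.77
ee_pos: [0.5525, 0.2011, 0.1221]
ee_rot: [179.9, -0.3, 26.3]
ft_force: [1.0, -1.1, 4.8]
gripper_width: 0.406
finger_force: 64.5
```

Contact with the floor. I'll release, back off and check.

>>> arm_command(
  deltas=[
    {"tx": 0, "ty": 0, "tz": 0, "rx": 0, "ry": 0, "rz": 0, "grip": 0.055},
    {"tx": 0, "ty": 0, "tz": 0, "rx": 0, "ry": 0, "rz": 0, "grip": 0.055},
    {"tx": 0, "ty": 0, "tz": 0, "rx": 0, "ry": 0, "rz": 0, "grip": 0.055},
    {"tx": 0, "ty": 0, "tz": 0, "rx": 0, "ry": 0, "rz": 0, "grip": 0.055},
    {"tx": 0, "ty": 0, "tz": 0.03, "rx": 0, "ry": 0, "rz": 0, "grip": 0.055},
    {"tx": 0, "ty": 0, "tz": 0.07, "rx": 0, "ry": 0, "rz": 0, "grip": 0.055},
    {"tx": 0, "ty": 0, "tz": 0.11, "rx": 0, "ry": 0, "rz": 0, "grip": 0.055},
    {"tx": 0, "ty": 0, "tz": 0.15, "rx": 0, "ry": 0, "rz": 0, "grip": 0.055},
    {"tx": -0.03, "ty": 0.03, "tz": 0.17, "rx": 0, "ry": 0, "rz": 0, "grip": 0.055},
    {"tx": -0.06, "ty": 0.06, "tz": 0.18, "rx": 0, "ry": 0, "rz": 0, "grip": 0.055},
    {"tx": -0.08, "ty": 0.09, "tz": 0.18, "rx": 0, "ry": 0, "rz": 0, "grip": 0.055},
    {"tx": -0.08, "ty": 0.09, "tz": 0.18, "rx": 0, "ry": 0, "rz": 0, "grip": 0.055},
  ],
)

```text
time: 18.77
ee_pos: [0.4676, 0.296, 0.3015]
ee_rot: [-179.8, -0.2, 26.7]
ft_force: [0.5, 0.5, -1.0]
gripper_width: 0.647
finger_force: 0.0
```

```bash
python3 s.py
python3 - <<'E'
from h import *
img,d,P=cloud("wrist"); a,_,_=cloud("scene"); big=cv2.resize(a[140:340,220:460],(576,480)); 
out=np.hstack([cv2.resize(img,(400,300)),cv2.resize(big,(400,300))]); save("end",out)
hsv=cv2.cvtColor(img,cv2.COLOR_RGB2HSV)
m=((abs(P[...,2]-.148)<.008)&(d>0)&(P[...,1]>0)).astype(np.uint8)
n,l,st,c=cv2.connectedComponentsWithStats(m)
for i in range(1,n):
    if st[i,4]>200:
        Q=P[l==i].astype(np.float32); print(cv2.minEnclosingCircle(Q[:,:2].copy()),np.median(Q[:,2]))
E
```

```text
{'time': 18.767, 'joint_pos': [28.696, -0.677, 69.392, 0.2, 111.099, 92.099], 'ee_pos': [0.468, 0.296, 0.302], 'ee_rot': [-179.807, -0.178, 26.668], 'ft_force': [0.451, 0.503, -1.019], 'wrist_torque': [-0.044, 0.034, 0.002], 'finger_force': 0.0, 'gripper_width': 0.647} 0.92
((0.547807514667511, 0.19604343175888062), 0.01922294870018959) 0.14763568
((0.5234799385070801, 0.10780929028987885), 0.019624345004558563) 0.1475226
```

View pics/end.png

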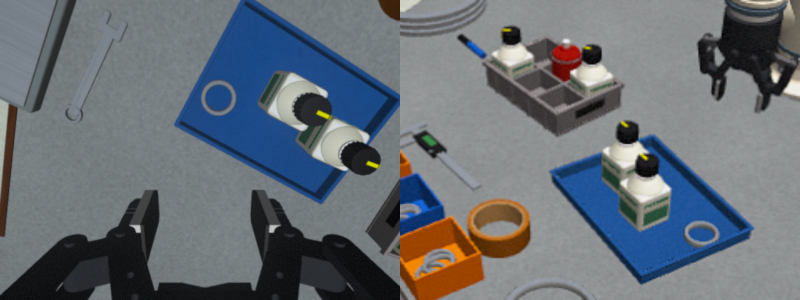

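Both bottles stand upright on the tray floor, with cap tops at 0.148 m and caps at (318,110) and (360,158). The crate still holds the other two bottles and the can. Handing in.

```bash
python3 -c "
from bench import r
print(r.sign_off())"
```

```text
the job is handed in; nothing more can be done
None
```

I screwed the two loose caps home and stood both bottles upright on the drip tray floor; the other two stay in the crate (one I twisted and found tight, the other I took as tight because only two are loose), and the job is handed in at about 19 s with no verdict returned.

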